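# Crank a compression frame down to a seating load

## Robot

A 6-joint arm with a two-finger parallel gripper is mounted at the origin on the work surface. World frame = base frame: x ahead of the robot, y to its left, z up, the work surface at z = 0. Lengths are in m, angles in rad, forces in N, time in s.
With the tool pointing down it reaches from about 0.35 to 0.975 m from the base axis. Payload 4.9 kg.
Tool frame: the origin (TCP) lies at the very end of the fingers, on their centre line; the grasp point (between the pads) lies manip.grip_point_offset behind it (manip.grip_point_offset is the distance from the TCP to the grasp point, in m); z points along the fingers, y is the direction in which the jaws open and shut (so a half turn about z gives the same grasp; the last joint's range is limited). The gripper opens to 85 mm and grips with 20 to 120 N. Pads are 22 mm wide; open, the fingers measure 114 mm over their backs; the gripper's body (76 mm by 85 mm) begins 54 mm behind the grasp point. The pads swing forward as they close: fully open they stand 13 mm farther back than shut.
Start: joints at [-1.287, 0.053, 1.613, -0, 1.476, -0.119], TCP at [0.245, -0.575, 0.231] pointing down, gripper open.
Joint ranges: [-3.01, 3.01], [-1.01, 2.22], [0.06, 2.58], [-1.02, 4.17], [0.09, 2.62], [-3.14, 3.14]. Speed limits (rad/s): [2.57, 2.57, 3.14, 3.14, 3.14, 3.14].

## Interface

Orientations are given as a unit quaternion [w, x, y, z].
In Python, from plant import status, grab_frame, camera_params, ticket, boxes_of, outline_of, manip gives the robot as it stands. The module is installed in compiled form; this text tells all that it offers.
- The arm moves only by the tool play_rows, never from a script. Its argument "deltas" is a list of rows, each a list of 2 entries, a list of its own where there are three numbers: the shift along the world's x, y, z in m, then the turn about the world's z in rad. A call has 1 to 5 rows; each row is the pose to reach, as a shift and turn from the pose commanded when the call began; what a row does not reach only later rows make up. A row lasts 1/8 s, in which the tool goes at most 62.5 mm and 10.7 degrees, less where a joint would pass 70% of its speed; a pose out of reach is approached as far as the arm can. A call with a gripper value outside its range is refused whole. "grip" is the opening, from -1 (shut) to 1 (fully open), set as the call begins (left out, the last holds). The fingers move at their own pace and stop on an object; the grip force is fixed at half the most. Time passes only in rows, so rows that repeat a pose let the fingers close. It gives the time, the measured TCP pose, the force and the opening at its end, in the units of the state.
- status.state(): the state, without advancing time (a new reading comes with each control period).
- grab_frame(name): name is "side" or "top" or "wrist"; returns (picture, depth): 384x512x3 uint8, blue, green, red; 384x512 float32, m along the optical axis (not along the pixel's ray), 0 where there is no reading.
- camera_params(name): a dict with "mtx" (3x3 intrinsics, pixels), "distortion" ([k1, k2, p1, p2, k3] as OpenCV has them; the pictures are not rectified), "world_from_camera" (4x4, takes a point from camera to world coordinates). Camera axes: x right, y up, looking along -z (the intrinsics and any distortion apply to the point x, -y, -z); pixel columns grow to the right and rows downward; lengths in m; the calibration is good to about 2 mm. A picture is of the moment at which its call begins: read the wrist's pose just before it. camera_params takes no time and is no camera call; for the wrist camera it gives the pose at the moment of the call.
- ticket.job_done(): hands the job in, once; it reports no verdict.
Trained networks look in the newest picture that a camera, given by its name, has taken for a name from the list of things; names that differ only in an ending like _2 or _b are one class to them, and where a whole thing is asked for, a point or a joint stands for the part that bears it (a point fixed in the world has none). Each returns a list of dicts, best first, with "confidence" (0 to 1); they miss things now and then, are a little off and sometimes report something else, mostly with a low value. They report only what shows in the picture. A call takes as long as a camera call. They do not tell look-alikes from the thing itself.
- boxes_of(camera, name): "box" ([left, top, right, bottom] in pixels, round what is visible of it).
- outline_of(camera, name): "region" (384x512 bool, what is visible of it) and "box" ([left, top, right, bottom] in pixels, round what is visible of it).
The state is a dict: "time": time; "joint_pos": joint angles; "joint_vel": joint speeds; "joint_efforts": joint torques, N m; "tool_pos": TCP position; "tool_rot": TCP orientation; "contact_force": force on the tool from outside, world axes, zero at the start; "ft_torque": the same for the moment, N m; "gripper_width": opening from 0.0 (shut) to 1.0 (fully open).
Only numpy, scipy, OpenCV 4.12 (cv2) and the standard library are available. Lean on these libraries where they do the work, as an engineer would, in place of code of your own. Each camera call takes 0.05 s, during which the arm holds its last target.

## Task

Fit the loose crank onto the square end of the screw on top of the small compression frame, gently and right down onto the collar. Wind it clockwise until you feel the platen meet the mortar cylinder, then give it about half a turn more from that first touch, to hold the cylinder under a seating load (no less than a quarter turn, no more than two thirds). Let go and leave the crank on the screw, with the cylinder standing where it was and the other things on the bench undisturbed.

Things in the scene. Friction and masses are not known exactly. Their poses are not given: they have to be found in the camera images.
- screw_end (a point): foot of the screw's square end: centre of the collar's flat top (collar 38 mm wide, 8 mm high, top 202 mm above the bench). The steel square rises from here along z: 18 mm wide, 28 mm tall, its top 4.5 mm tapered. x and y are normal to its flats and turn with the screw (any quarter turn fits the crank). Turning takes about 0.65 N m (7 N at the handle); it stays where it is left.
- crank_mouth (a point): centre of the crank's underside, the mouth of its square hole (19.5 mm wide, 30 mm deep, sides along x and y). z points up through the crank, x along the arm to the handle. Lies on the bench at the start, underside down; on the screw and fully home it coincides with screw_end.
- crank_hub (a point): centre of the crank's hub, half-way up: dark steel block 38 x 38 x 44 mm, flats along x and y. The arm (22 mm wide, 14 mm thick, 12 to 26 mm above the crank's underside) leaves it along +x to the handle and -x to a round counterweight (38 mm wide, 58 mm out, 8 to 42 mm above the underside), so take the hub across y. Balanced on the hub; about 0.65 kg.
- crank_handle (a point): centre of the crank's upright black handle, a round sleeve that spins freely on its pin, 24 mm in diameter and 55 mm tall (27 to 82 mm above the crank's underside; the pin's end shows 4 mm higher), 90 mm from the hub's axis along x.
- frame: compression frame bolted to the bench: grey base plate 150 x 250 x 18 mm, two columns, grey top plate 90 x 230 mm (top 194 mm up, nuts to 204 mm), the screw in its middle. Origin under the base's centre, z up, y along the long side. Clockwise from above lowers crosshead and platen 8 mm a turn; the screw stays at its height. First touch comes after 1.3 to 3 turns.
- cylinder: loose mortar cylinder, 40 mm in diameter, 50 mm tall, standing on the frame's anvil under the platen. Origin at the centre of its underside. The round steel platen (62 mm) above it hangs from the crosshead on a preloaded spring: at first touch the load rises at once to 250 N (3 to 4 N more pull at the handle), then by 60 N (0.8 N of pull) per quarter turn.
- anvil: round steel anvil on the frame's base, 72 mm wide, 8 mm thick, its top 26 mm above the bench; carries the cylinder. Origin at the centre of its underside. The load of the platen passes through the cylinder into it: 305 to 410 N is wanted, and more than 450 N breaks the cylinder.
- spare_a: bystander: a spare mortar cylinder on the bench, 40 x 50 mm; origin under its centre
- spare_b: bystander: another spare mortar cylinder, 40 x 50 mm; origin under its centre
- driver: bystander: screwdriver with blue handle, 190 mm; origin under its middle, handle to -x
- caliper: bystander: steel caliper, 200 mm, lying flat; origin under its middle
- pads: bystander: stack of round black rubber pads, 88 mm wide, 15 mm high; origin under its centre
- joint_a: bystander: black plastic corner joint for dowels, about 50 mm; origin under its block
- key: bystander: small steel T-key lying flat, 170 x 110 mm; origin under its middle
Mind the look-alikes: they are no part of the job. Several things look just like the part that bears crank_mouth: the one meant starts farthest from the robot's base.

How it is judged:
On the way, in this order (a step that is already met when the one before it is completed fails the run):
1. the crank is fitted on the square, right down on the collar (z of crank_mouth in the frame of screw_end between -0.004 and 0.003 m and horizontal distance between crank_mouth and screw_end below 0.003 m and angle between the z axis of crank_mouth and the z axis of screw_end, either way round below 0.12 rad), for 0.2 s.
2. with the crank on the square, the platen has come down on the cylinder (z of crank_mouth in the frame of screw_end between -0.004 and 0.006 m and horizontal distance between crank_mouth and screw_end below 0.003 m and angle between the z axis of crank_mouth and the z axis of screw_end, either way round below 0.12 rad and contact force between cylinder and anvil above 150 N), for 0.1 s.
At the end, for the whole second after the job is handed in: The platen loads the cylinder on its anvil with 305 to 410 N; the crank sits on the square within 3 mm of the collar and 3 mm of the axis, level within 0.12 rad; the cylinder stands upright within 4 mm of where it was (all of step 1 and contact force between cylinder and anvil between 305 and 410 N and distance of cylinder from where it was at the start of the episode below 0.004 m and angle between cylinder's own z axis and vertical below 0.05 rad); the robot touches nothing.
It fails at once if the cylinder is overloaded (more than 450 N) (contact force between cylinder and anvil above 450 N).
It fails at once if the crank is forced onto the screw (more than 50 N against the frame while not yet home) (contact force between crank and frame above 50 N and z of crank_mouth in the frame of screw_end above 0.012 m).
It fails at once if a bystander is moved by more than 25 mm (distance of any of spare_a, spare_b, driver, caliper, pads, joint_a, key from where it was at the start of the episode above 0.025 m).
It also fails if it takes over 72 s, if anything falls off the work surface, if the arm or the gripper's body presses on something with over 40 N, if the wrist force passes 120 N, or if a joint passes its speed limit or range.

## Working session

There is one attempt and no reset: what is moved stays moved. The work goes in short steps, Python scripts to look and compute and a tool call to move; the robot and the scene stay as the last step left them, time stands still between calls to the robot, and variables do not carry over. Pictures are saved under pics/ and viewed, and the job is handed in when it is done.

Besides the shell and the picture viewer there is one more tool, called after "Call:" as name(argument=value, ...), one argument or row to a line, values as JSON. play_rows: Moves the arm, as the interface text tells. Its arguments: {"type":"object","properties":{"deltas":{"type":"array"},"grip":{"type":"number"}},"required":["deltas"]}

```bash
mkdir -p pics
python3 - <<'E'
from plant import *
import cv2,numpy as np
s=status.state();print(s)
print(manip.grip_point_offset,[a for a in dir(manip) if a[0]!='_'])
for c in("side","top","wrist"):
    im,d=grab_frame(c);cv2.imwrite(f"pics/{c}0.png",im);np.save(f"{c}0.npy",d)
    p=camera_params(c);print(c,p["mtx"].round(1).tolist(),p["distortion"],p["world_from_camera"].round(4).tolist())
    for n in("crank_mouth","frame","cylinder"):
        print(n,[(b["box"],round(b["confidence"],2)) for b in boxes_of(c,n)])
print(status.state()["time"])
E
```

```text
{'time': 0.0, 'joint_pos': array([-1.28697517e+00,  5.33715917e-02,  1.61427481e+00, -7.24158193e-06,
        1.47598675e+00, -1.19013950e-01]), 'joint_vel': array([ 0.00112076,  0.00101453,  0.00165634, -0.00108009, -0.00177957,
        0.00185733]), 'joint_efforts': array([-1.88830505e-03, -3.93682981e+01, -3.70181465e+01, -3.01533046e-04,
        6.99072421e-03,  4.01683764e-06]), 'tool_pos': array([ 0.2448356 , -0.57438365,  0.23006534]), 'tool_rot': array([-1.01649148e-03,  9.79783390e-01,  2.00058660e-01, -8.75691170e-05]), 'contact_force': array([-0.21274822, -0.57683884, -0.34261525]), 'ft_torque': array([ 0.01077517, -0.02412033, -0.02973815]), 'gripper_width': 0.9969211814786285}
0.0187 ['IKError', 'grip_point_offset']
side [[406.3, 0.0, 253.7], [0.0, 406.3, 186.6], [0.0, 0.0, 1.0]] [0.01285317 0.         0.         0.         0.        ] [[-0.7569, 0.443, -0.4805, -0.0601], [-0.6536, -0.515, 0.5546, 0.6083], [-0.0017, 0.7338, 0.6794, 0.9159], [0.0, 0.0, 0.0, 1.0]]
crank_mouth [([233.8, 265.5, 285.8, 313.9], 0.88), ([246.9, 182.8, 297.6, 205.7], 0.74)]
frame [([156.3, 172.7, 257.0, 293.2], 0.67)]
cylinder [([202.2, 238.8, 217.4, 250.4], 0.63)]
top [[484.5, 0.0, 249.3], [0.0, 484.5, 194.1], [0.0, 0.0, 1.0]] [-0.09449802  0.          0.          0.          0.        ] [[-0.0274, 0.9971, -0.0716, 0.3931], [-0.9995, -0.0261, 0.018, -0.0188], [0.0161, 0.072, 0.9973, 1.5969], [0.0, 0.0, 0.0, 1.0]]
crank_mouth [([159.5, 253.8, 217.1, 267.4], 0.95), ([253.4, 179.1, 305.1, 202.9], 0.62)]
frame [([144.5, 169.7, 231.2, 219.0], 0.73)]
cylinder [([181.2, 187.0, 188.1, 195.2], 0.61)]
wrist [[333.6, 0.0, 259.9], [0.0, 333.6, 194.6], [0.0, 0.0, 1.0]] [-0.02913583  0.          0.          0.          0.        ] [[0.3907, 0.8724, 0.2936, 0.3208], [-0.9205, 0.3703, 0.1245, -0.5424], [-0.0001, -0.319, 0.9478, 0.3726], [0.0, 0.0, 0.0, 1.0]]
crank_mouth []
frame []
cylinder []
0.6
```

View pics/top0.png

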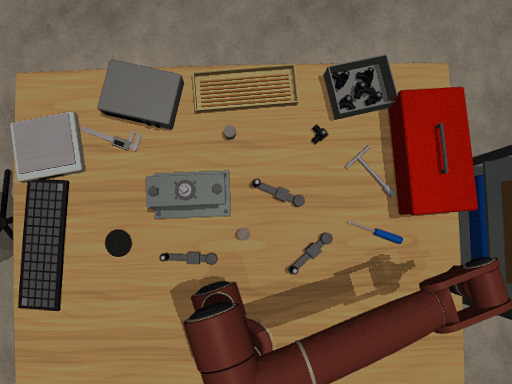

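View pics/side0.png

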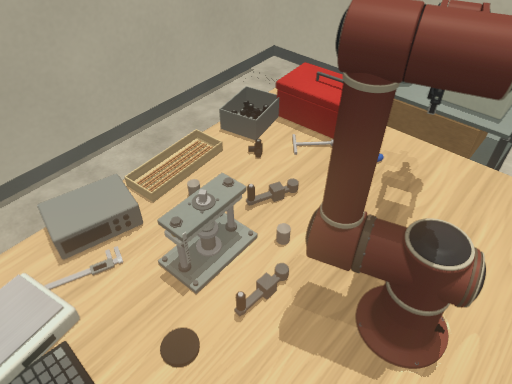

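View pics/wrist0.png

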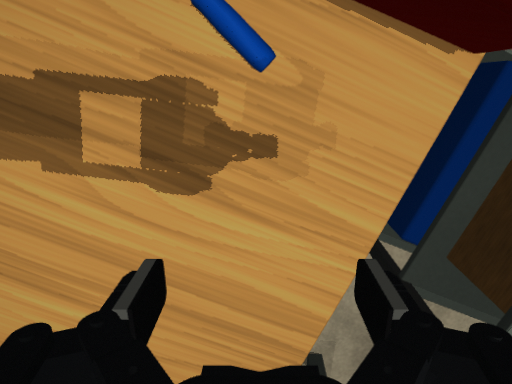

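Top view: the candidates for the crank are at (278,193), (187,258) and (312,253). The other T or bar shapes are the T-key (370,170), driver (378,233) and caliper (112,138). Image up is +x away from the base, so the one at (278,193) looks farthest. I'll check that with numbers and a crop.

```bash
cat > h.py <<'E'
import cv2,numpy as np
from plant import *
def params(c):
    p=camera_params(c); return np.array(p["mtx"]),np.array(p["distortion"]),np.array(p["world_from_camera"])
def ray(P,uv):
    K,D,T=P
    q=cv2.undistortPoints(np.array(uv,float).reshape(-1,1,2),K,D).reshape(-1,2)
    return np.c_[q[:,0],-q[:,1],-np.ones(len(q))]
def at_depth(P,uv,d):
    r=ray(P,uv)*np.atleast_1d(d)[:,None]; return r@P[2][:3,:3].T+P[2][:3,3]
def at_z(P,uv,z):
    r=ray(P,uv)@P[2][:3,:3].T; o=P[2][:3,3]
    return o+r*((z-o[2])/r[:,2])[:,None]
def proj(P,X):
    K,D,T=P
    c=(np.atleast_2d(X)-T[:3,3])@T[:3,:3]
    return cv2.projectPoints(c*[1,-1,-1],np.zeros(3),np.zeros(3),K,D)[0].reshape(-1,2)
def cloud(P,d,mask=None):
    m=(d>0) if mask is None else (d>0)&mask
    v,u=np.nonzero(m); return at_depth(P,np.c_[u,v],d[v,u]),np.c_[u,v]
E
python3 - <<'E'
from h import *
P=params("top");im=cv2.imread("pics/top0.png");d=np.load("top0.npy")
for n,uv,z in(("A",(278,193),.03),("B",(187,258),.03),("C",(312,253),.03),("screw",(185,189),.22),("pads",(118,243),.015)):
    X=at_z(P,[uv],z)[0];print(n,X.round(3),np.hypot(*X[:2]).round(3),at_depth(P,[uv],d[uv[1],uv[0]]).round(3))
a=cv2.resize(im[165:215,240:320],None,fx=8,fy=8,interpolation=cv2.INTER_CUBIC)
b=cv2.resize(im[160:225,140:240],None,fx=6,fy=6,interpolation=cv2.INTER_CUBIC)
cv2.imwrite("pics/cropA.png",a);cv2.imwrite("pics/cropF.png",b)
E
```

```text
A [ 0.507 -0.14   0.03 ] 0.526 [[ 0.506 -0.14   0.042]]
B [0.305 0.159 0.03 ] 0.344 [[0.306 0.157 0.047]]
C [ 0.309 -0.245  0.03 ] 0.394 [[ 0.31  -0.242  0.044]]
screw [0.511 0.139 0.22 ] 0.53 [[0.51  0.138 0.233]]
pads [0.358 0.385 0.015] 0.526 [[0.358 0.386 0.012]]
```

View pics/cropA.png

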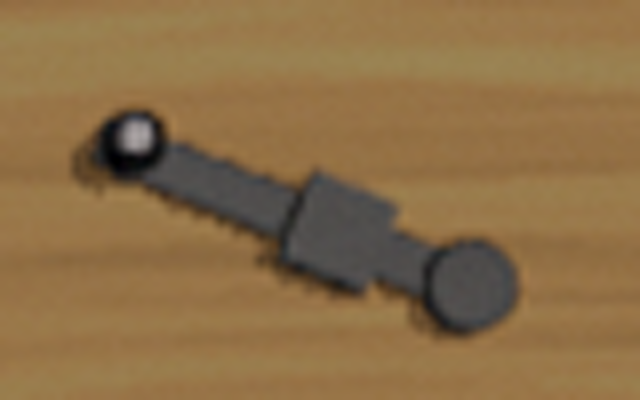

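View pics/cropF.png

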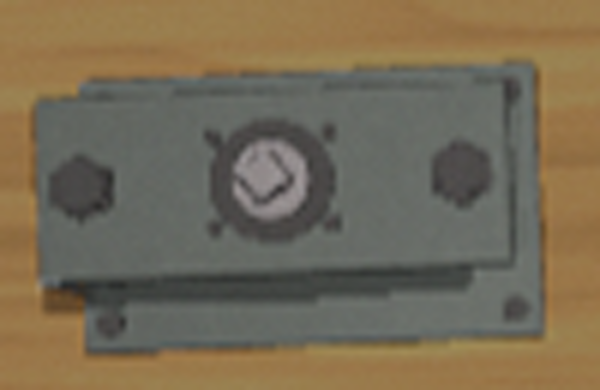

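Run:
```python
from h import *
P=params("top")
h=at_z(P,[(132/8+240-.5,140/8+165-.5)],.086)[0];c=at_z(P,[(470/8+240-.5,285/8+165-.5)],.042)[0]
v=h-c;print(h.round(3),c.round(3),np.hypot(*v[:2]).round(3),np.degrees(np.arctan2(v[1],v[0])).round(1),(c+v*58/148).round(3))
```

```text
[ 0.539 -0.068  0.086] [ 0.481 -0.204  0.042] 0.148 66.9 [ 0.504 -0.151  0.059]
```

The crop shows a crank with its handle at top-left and its counterweight on the right. It is the farthest of the three (0.526 m against 0.344 m and 0.394 m), so it is the one meant. Moving above it.

Call:
play_rows(
  deltas=[
    [[0.026,0.042,0.0],0.08],
    [[0.052,0.085,0.0],0.16],
    [[0.078,0.127,0.0],0.24],
    [[0.104,0.17,-0.01],0.32],
    [[0.13,0.212,-0.02],0.4],
  ],
  grip=1,
)

```text
time: 1.23
tool_pos: [0.3757, -0.3617, 0.2115]
tool_rot: [0.001, 0.92, 0.392, 0.0]
contact_force: [0.5, -0.3, 0.0]
gripper_width: 1.0
```

Call:
play_rows(
  deltas=[
    [[0.026,0.042,0.0],0.08],
    [[0.052,0.085,0.0],0.16],
    [[0.078,0.127,-0.01],0.24],
    [[0.104,0.17,-0.02],0.32],
    [[0.13,0.212,-0.03],0.364],
  ],
)

```text
time: 1.85
tool_pos: [0.5058, -0.1495, 0.1814]
tool_rot: [0.0, 0.834, 0.552, 0.0]
contact_force: [0.3, -0.0, -0.4]
gripper_width: 1.001
```

Call:
play_rows(
  deltas=[
    [[0,0,0],0],
    [[0,0,0],0],
  ],
)

```text
time: 2.1
tool_pos: [0.505, -0.1511, 0.1815]
tool_rot: [0.0, 0.835, 0.551, -0.0]
contact_force: [0.1, 0.2, 1.2]
gripper_width: 1.0
```

```bash
cat > wl.py <<'E'
from h import *
import sys
def wshot(tag):
    s=status.state();P=params("wrist");im,d=grab_frame("wrist")
    cv2.imwrite(f"pics/{tag}.png",im);np.savez(f"{tag}.npz",d=d,K=P[0],D=P[1],T=P[2],tcp=s["tool_pos"],q=s["tool_rot"])
    w,x,y,z=s["tool_rot"];yaw=np.arctan2(2*(x*y+w*z),1-2*(y*y+z*z))
    print("tcp",s["tool_pos"].round(4),"yaw",np.degrees(yaw).round(2),"t",s["time"],"F",s["contact_force"].round(1))
    return s,P,im,d,yaw
E
python3 - <<'E'
from wl import *
s,P,im,d,yaw=wshot("w1")
for o in outline_of("wrist","crank_mouth"):
    print(o["box"],o["confidence"]); np.save("w1m.npy",o["region"]); break
X,uv=cloud(P,d)
near=np.hypot(X[:,0]-.504,X[:,1]+.151)<.2
for lo,hi in((.036,.05),(.078,.095)):
    k=near&(X[:,2]>lo)&(X[:,2]<hi);print(lo,k.sum(),X[k].mean(0).round(4) if k.any() else"")
E
```

```text
tcp [ 0.505  -0.1511  0.1815] yaw 66.87 t 2.1 F [0.1 0.2 1.2]
[237.1, 55.1, 279.7, 258.5] 0.97
0.036 5628 [ 0.4413 -0.1211  0.0439]
0.078 801 [ 0.5405 -0.0677  0.0818]
```

View pics/w1.png

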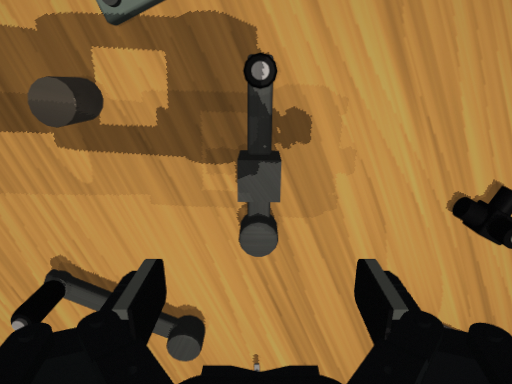

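Run:
```python
from h import *
im=cv2.imread("pics/w1.png")
a=cv2.convertScaleAbs(cv2.resize(im[140:262,215:305],None,fx=6,fy=6,interpolation=cv2.INTER_CUBIC)[:600],alpha=2.0)
cv2.imwrite("pics/w1c.png",a)
z=np.load("w1.npz");P=(z["K"],z["D"],z["T"]);X,uv=cloud(P,z["d"])
# local frame about tcp
yaw=np.radians(66.9);ex=np.array([np.cos(yaw),np.sin(yaw)]);ey=np.array([-ex[1],ex[0]])
l=np.c_[(X[:,:2]-[.505,-.151])@ex,(X[:,:2]-[.505,-.151])@ey]
k=(abs(X[:,2]-.044)<.0025)&(abs(l[:,0])<.03)&(abs(l[:,1])<.03)
print("hub top",k.sum(),np.percentile(l[k],[1,5,50,95,99],axis=0).round(4).tolist(),X[k,2].mean())
for nm,c,zz in(("cw",-.058,.042),("hd",.09,.082)):
    k=(abs(X[:,2]-zz)<.003)&(abs(l[:,0]-c)<.035)&(abs(l[:,1])<.035)
    print(nm,k.sum(),np.percentile(l[k],[1,50,99],axis=0).round(4).tolist(),X[k,2].mean())
```

```text
hub top 1765 [[-0.018, -0.0174], [-0.0162, -0.0158], [0.0015, 0.0015], [0.0179, 0.0184], [0.0194, 0.02]] 0.04278922680412456
cw 1036 [[-0.0739, -0.0143], [-0.0563, 0.0018], [-0.0399, 0.0187]] 0.04053830441366784
hd 650 [[0.0808, -0.0099], [0.0906, -0.0003], [0.1003, 0.0099]] 0.08149291008980085
```

View pics/w1c.png

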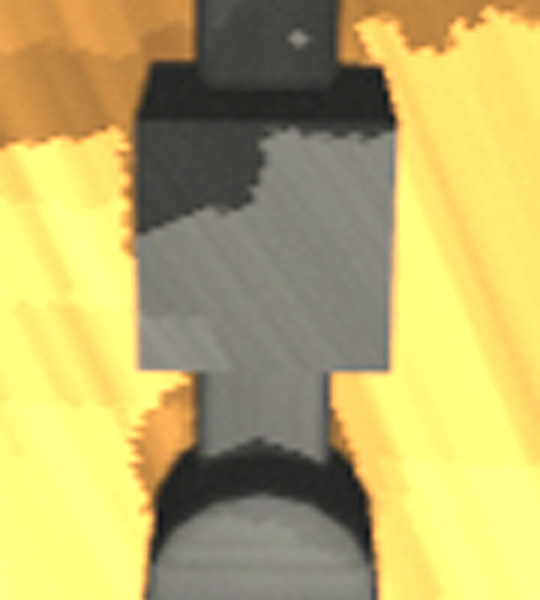

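```bash
cat > corners.py <<'E'
from h import *
def sq(tag,uv,zt):
    z=np.load(tag+".npz");P=(z["K"],z["D"],z["T"]);X=at_z(P,uv,zt)[:,:2]
    c=X.mean(0);w,x,y,q=z["q"];yaw=np.arctan2(2*(x*y+w*q),1-2*(y*y+q*q))
    e=np.roll(X,-1,0)-X;L=np.hypot(*e.T);a=np.degrees(np.angle(np.mean((np.exp(4j*np.arctan2(e[:,1],e[:,0]))))))/4
    R=np.array([[np.cos(yaw),np.sin(yaw)],[-np.sin(yaw),np.cos(yaw)]])
    print("center",c.round(4),"edges",(L*1e3).round(1),"edge angle mod90",a.round(2),"toolyaw",np.degrees(yaw).round(2),"in tool frame (x, y by yaw+90) mm",(R@(c-z["tcp"][:2])*1e3).round(2))
E
python3 - <<'E'
from corners import *
uv=np.array([(136,120),(396,124),(389,369),(140,369)])/6+[215-.42,140-.42]
sq("w1",uv,.044)
E
```

```text
center [ 0.5046 -0.1497] edges [36.9 37.  36.8 37.6] edge angle mod90 -23.64 toolyaw 66.87 in tool frame (x, y by yaw+90) mm [1.18 0.9 ]
```

Call:
play_rows(
  deltas=[
    [[-0.0005,0.0015,-0.035],-0.009],
    [[-0.0005,0.0015,-0.07],-0.009],
    [[-0.0005,0.0015,-0.105],-0.009],
    [[-0.0005,0.0015,-0.14],-0.009],
    [[-0.0005,0.0015,-0.155],-0.009],
  ],
)

```text
time: 2.82
tool_pos: [0.5029, -0.15, 0.0244]
tool_rot: [-0.001, 0.838, 0.546, -0.001]
contact_force: [-0.5, 0.3, 0.2]
gripper_width: 0.997
```

Call:
play_rows(
  deltas=[
    [[0,0,-0.01],0],
    [[0,0,-0.015],0],
    [[0,0,-0.015],0],
  ],
)

```text
time: 3.2
tool_pos: [0.505, -0.1498, 0.012]
tool_rot: [0.0, 0.837, 0.547, 0.0]
contact_force: [0.1, -0.0, 0.3]
gripper_width: 1.003
```

Call:
play_rows(
  deltas=[
    [[0,0,0],0],
    [[0,0,0],0],
    [[0,0,0],0],
    [[0,0,0],0],
    [[0,0,0],0],
  ],
  grip=-1,
)

```text
time: 3.82
tool_pos: [0.5048, -0.1495, 0.0119]
tool_rot: [0.0, 0.837, 0.547, 0.0]
contact_force: [-1.7, 1.2, 5.5]
gripper_width: 0.434
```

Call:
play_rows(
  deltas=[
    [[0,0,0],0],
    [[0,0,0],0],
    [[0,0,0],0],
  ],
)

```text
time: 4.2
tool_pos: [0.5048, -0.1495, 0.0119]
tool_rot: [0.0, 0.837, 0.547, 0.0]
contact_force: [-2.6, 2.2, 5.6]
gripper_width: 0.436
```

Call:
play_rows(
  deltas=[
    [[0,0,0.02],0],
    [[0,0,0.06],0],
    [[0,0,0.11],0],
    [[0,0,0.16],0],
    [[0,0,0.21],0],
  ],
)

```text
time: 4.82
tool_pos: [0.5029, -0.1487, 0.2196]
tool_rot: [-0.002, 0.837, 0.547, -0.001]
contact_force: [0.3, -0.8, -6.7]
gripper_width: 0.437
```

Call:
play_rows(
  deltas=[
    [[0,0.015,0.05],0],
    [[-0.005,0.05,0.09],0],
    [[-0.015,0.1,0.105],0],
    [[-0.025,0.15,0.105],0],
    [[-0.035,0.2,0.105],0],
  ],
)

```text
time: 5.45
tool_pos: [0.4682, 0.052, 0.3235]
tool_rot: [-0.001, 0.837, 0.547, -0.001]
contact_force: [0.9, 0.6, -7.3]
gripper_width: 0.434
```

Call:
play_rows(
  deltas=[
    [[-0.01,0.045,0],0],
    [[-0.013,0.085,0],0],
    [[-0.015,0.11,0],0],
    [[-0.015,0.115,0],0],
    [[-0.015,0.115,0],0],
  ],
)

```text
time: 6.08
tool_pos: [0.454, 0.1652, 0.3243]
tool_rot: [-0.0, 0.837, 0.547, -0.002]
contact_force: [0.6, -1.1, -7.3]
gripper_width: 0.434
```

Run:
```python
from wl import *
s,P,im,d,yaw=wshot("w2")
print(proj(P,[.511,.139,.23]))
```

```text
tcp [0.454  0.1652 0.3243] yaw 66.35 t 6.075 F [ 0.6 -1.1 -7.3]
[[343.79278399 199.77937682]]
```

View pics/w2.png

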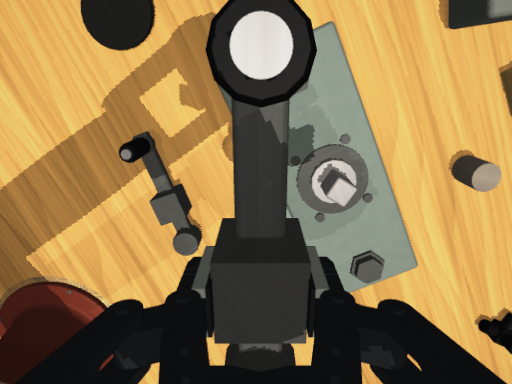

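Run:
```python
from h import *
im=cv2.imread("pics/w2.png")
a=cv2.convertScaleAbs(cv2.resize(im[140:222,290:380],None,fx=7,fy=7,interpolation=cv2.INTER_CUBIC),alpha=1.3)
b=cv2.convertScaleAbs(cv2.resize(im[200:350,180:340],None,fx=4,fy=4,interpolation=cv2.INTER_CUBIC),alpha=3)
cv2.imwrite("pics/w2s.png",a);cv2.imwrite("pics/w2h.png",b)
```

```text
(no output)
```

View pics/w2s.png

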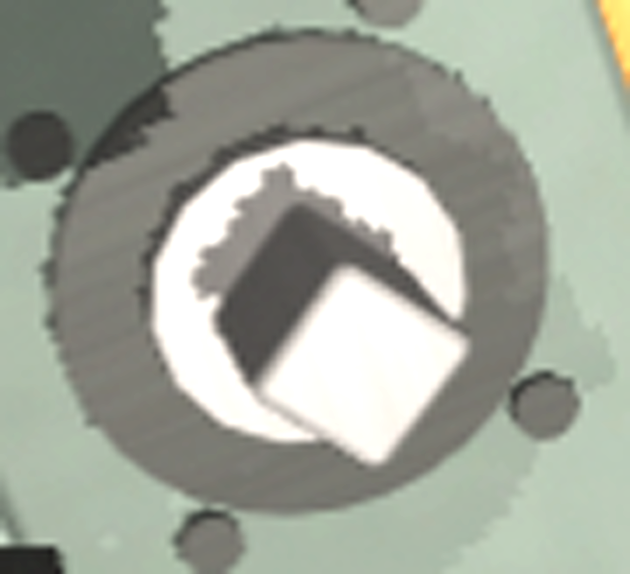

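View pics/w2h.png

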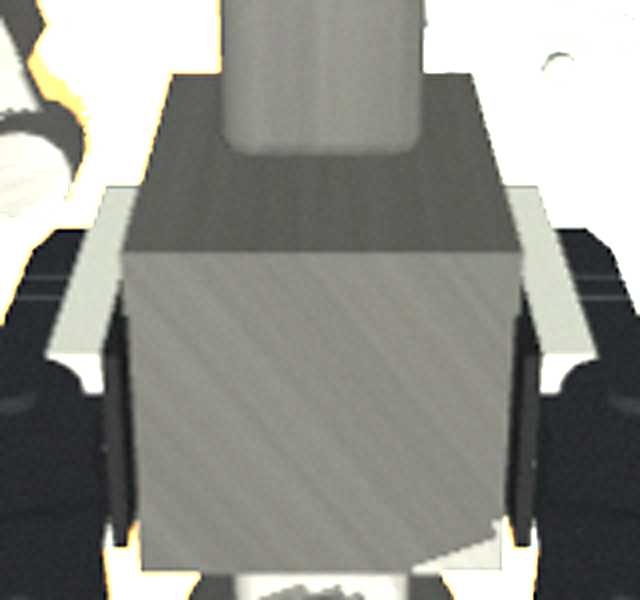

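Run:
```python
from corners import *
print("screw top")
sq("w2",np.array([(345,262),(470,348),(378,465),(258,388)])/7+[290-.43,140-.43],.230)
print("hub in hand")
for zt in(.3543,.3563): sq("w2",np.array([(123,251),(519,251),(501,569),(139,569)])/4+[180-.375,200-.375],zt)
z=np.load("w2.npz");P=(z["K"],z["D"],z["T"])
c=at_z(P,np.array([(152,290),(467,290),(310,140),(310,440)])/7+[289.57,139.57],.202);print("collar",c.mean(0).round(4),np.hypot(*(c[0]-c[1])[:2]),np.hypot(*(c[2]-c[3])[:2]))
# depth of collar/screw
X,uv=cloud(P,z["d"])
r=np.hypot(X[:,0]-.511,X[:,1]-.139)
for lo,hi in((.195,.212),(.222,.24)):
    k=(r<.03)&(X[:,2]>lo)&(X[:,2]<hi);print(lo,k.sum(),X[k].mean(0).round(4))
```

```text
screw top
center [0.5114 0.1456] edges [16.9 15.9 16.1 16.2] edge angle mod90 33.57 toolyaw 66.35 in tool frame (x, y by yaw+90) mm [  5.06 -60.46]
hub in hand
center [0.4537 0.1645] edges [37.5 37.7 37.7 37.8] edge angle mod90 -23.76 toolyaw 66.35 in tool frame (x, y by yaw+90) mm [-0.82 -0.01]
center [0.4543 0.1658] edges [36.8 37.1 37.1 37.1] edge angle mod90 -23.76 toolyaw 66.35 in tool frame (x, y by yaw+90) mm [ 0.69 -0.02]
collar [0.5116 0.1456 0.202 ] 0.037145063356253186 0.036871225638493384
0.195 2360 [0.5104 0.1454 0.1981]
0.222 603 [0.5108 0.1463 0.2281]
```

Call:
play_rows(
  deltas=[
    [[0.022,-0.017,0],-0.14],
    [[0.045,-0.035,0],-0.285],
    [[0.068,-0.052,0],-0.43],
    [[0.091,-0.069,0],-0.571],
    [[0.091,-0.069,0],-0.571],
  ],
)

```text
time: 6.75
tool_pos: [0.5465, 0.094, 0.3253]
tool_rot: [0.0, 0.958, 0.287, -0.001]
contact_force: [-1.3, -0.4, -6.9]
gripper_width: 0.438
```

Call:
play_rows(
  deltas=[
    [[0,0,0],0],
    [[0,0,0],0],
  ],
)

```text
time: 7.0
tool_pos: [0.5451, 0.0966, 0.3262]
tool_rot: [-0.0, 0.957, 0.289, -0.0]
contact_force: [0.9, -0.3, -7.7]
gripper_width: 0.437
```

Run:
```python
from wl import *
s,P,im,d,yaw=wshot("w3")
u,v=proj(P,[.5114,.1456,.216])[0].astype(int);print(u,v)
u0,v0=u-45,v-41
print(u0,v0)
a=cv2.convertScaleAbs(cv2.resize(im[v0:v0+82,u0:u0+90],None,fx=7,fy=7,interpolation=cv2.INTER_CUBIC),alpha=1.3)
cv2.imwrite("pics/w3s.png",a)
```

```text
tcp [0.5451 0.0966 0.3262] yaw 33.65 t 7.0 F [ 0.9 -0.3 -7.7]
185 193
140 152
```

View pics/w3s.png

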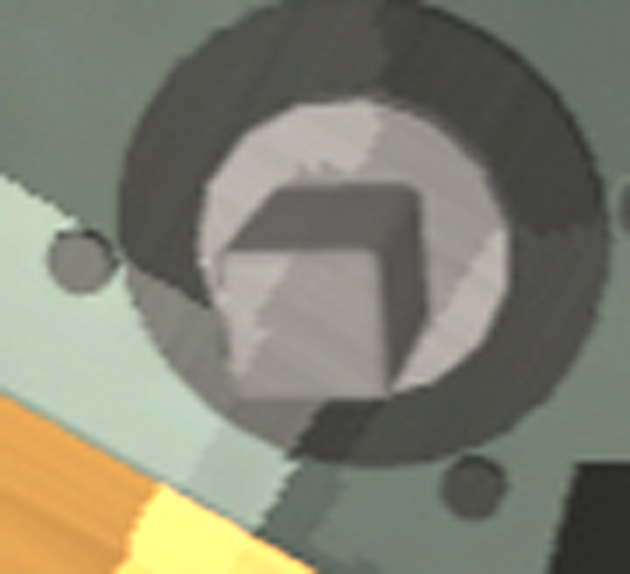

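View pics/w3.png

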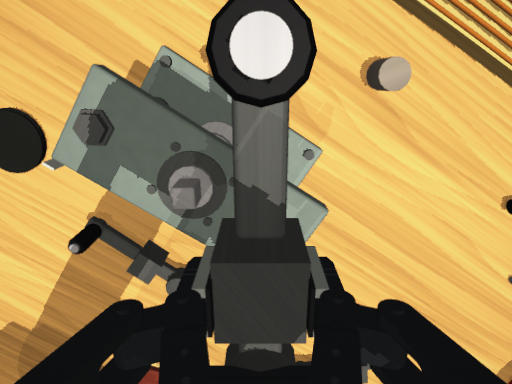

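Run:
```python
from corners import *
for zt in(.230,.2285):
    sq("w3",np.array([(226,250),(378,249),(387,397),(238,397)])/7+[140-.43,152-.43],zt)
    sq("w2",np.array([(345,262),(470,348),(378,465),(258,388)])/7+[290-.43,140-.43],zt)
for n,o,cs in(("w3",(139.57,151.57),((200,245),(510,245),(353,99),(353,393))),("w2",(289.57,139.57),((152,290),(467,290),(310,140),(310,440)))):
  z=np.load(n+".npz");P=(z["K"],z["D"],z["T"])
  for zz in(.202,.2005): print("collar",n,at_z(P,np.array(cs)/7+o,zz).mean(0).round(4))
```

```text
center [0.513  0.1449] edges [16.3 16.9 16.3 16.8] edge angle mod90 33.51 toolyaw 33.65 in tool frame (x, y by yaw+90) mm [3.0e-02 5.8e+01]
center [0.5114 0.1456] edges [16.9 15.9 16.1 16.2] edge angle mod90 33.57 toolyaw 66.35 in tool frame (x, y by yaw+90) mm [  5.06 -60.46]
center [0.5123 0.1449] edges [16.4 17.  16.4 16.9] edge angle mod90 33.51 toolyaw 33.65 in tool frame (x, y by yaw+90) mm [-0.49 58.36]
center [0.5115 0.145 ] edges [17.  16.  16.2 16.3] edge angle mod90 33.57 toolyaw 66.35 in tool frame (x, y by yaw+90) mm [  4.56 -60.85]
collar w3 [0.5127 0.1453 0.202 ]
collar w3 [0.5121 0.1453 0.2005]
collar w2 [0.5116 0.1456 0.202 ]
collar w2 [0.5117 0.145  0.2005]
```

Call:
play_rows(
  deltas=[
    [[-0.011,0.016,0],0],
    [[-0.022,0.032,-0.01],0],
    [[-0.033,0.0487,-0.04],0],
    [[-0.033,0.0487,-0.07],0],
    [[-0.033,0.0487,-0.07],0],
  ],
)

```text
time: 7.68
tool_pos: [0.5095, 0.1462, 0.2522]
tool_rot: [-0.001, 0.957, 0.29, -0.004]
contact_force: [0.9, 0.0, -7.2]
gripper_width: 0.431
```

Call:
play_rows(
  deltas=[
    [[0,0,0],0],
    [[0,0,0],0],
    [[0,0,0],0],
  ],
)

```text
time: 8.05
tool_pos: [0.5132, 0.1452, 0.2578]
tool_rot: [0.0, 0.957, 0.289, 0.001]
contact_force: [-0.5, -0.3, -7.8]
gripper_width: 0.441
```

Run:
```python
from wl import *
s,P,im,d,yaw=wshot("w4")
im,d=grab_frame("side");cv2.imwrite("pics/s4.png",cv2.resize(im[150:300,140:300],None,fx=4,fy=4,interpolation=cv2.INTER_CUBIC))
```

```text
tcp [0.5132 0.1452 0.2578] yaw 33.61 t 8.05 F [-0.5 -0.3 -7.8]
```

View pics/s4.png

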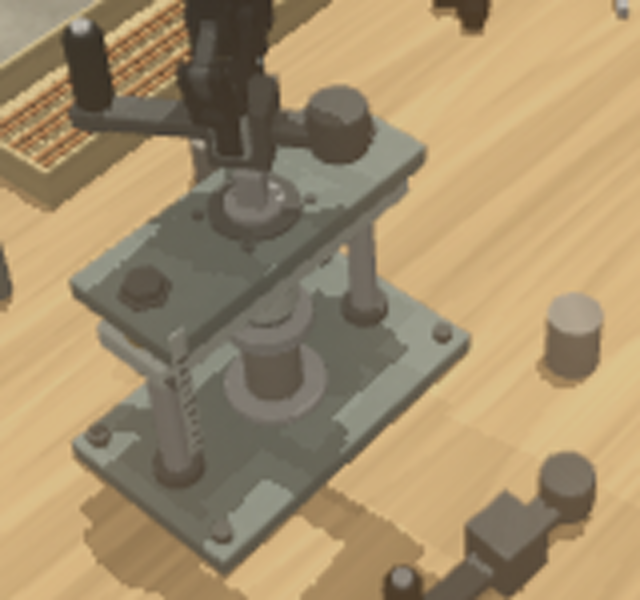

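Call:
play_rows(
  deltas=[
    [[-0.0008,0,-0.005],0],
    [[-0.0008,0,-0.01],0],
    [[-0.0008,0,-0.015],0],
    [[-0.0008,0,-0.017],0],
    [[-0.0008,0,-0.018],0],
  ],
)

```text
time: 8.78
tool_pos: [0.5116, 0.1452, 0.238]
tool_rot: [-0.0, 0.957, 0.289, -0.0]
contact_force: [0.3, -0.0, -7.2]
gripper_width: 0.439
```

Call:
play_rows(
  deltas=[
    [[0,0,-0.001],0],
    [[0,0,-0.002],0],
    [[0,0,-0.003],0],
    [[0,0,-0.004],0],
    [[0,0,-0.004],0],
  ],
)

```text
time: 9.4
tool_pos: [0.5116, 0.1452, 0.2342]
tool_rot: [-0.0, 0.957, 0.289, -0.0]
contact_force: [0.8, 0.1, -7.3]
gripper_width: 0.435
```

Call:
play_rows(
  deltas=[
    [[0,0,-0.002],0],
    [[0,0,-0.004],0],
    [[0,0,-0.006],0],
    [[0,0,-0.008],0],
    [[0,0,-0.01],0],
  ],
)

```text
time: 10.02
tool_pos: [0.5117, 0.1452, 0.2242]
tool_rot: [-0.0, 0.957, 0.289, -0.0]
contact_force: [0.3, 0.9, -7.8]
gripper_width: 0.436
```

Call:
play_rows(
  deltas=[
    [[0,0,-0.002],0],
    [[0,0,-0.004],0],
    [[0,0,-0.006],0],
    [[0,0,-0.008],0],
    [[0,0,-0.008],0],
  ],
)

```text
time: 10.65
tool_pos: [0.5115, 0.1452, 0.216]
tool_rot: [-0.0, 0.957, 0.289, -0.0]
contact_force: [-0.5, 0.9, -7.2]
gripper_width: 0.439
```

Call:
play_rows(
  deltas=[
    [[0,0,-0.0005],0],
    [[0,0,-0.001],0],
    [[0,0,-0.0015],0],
    [[0,0,-0.002],0],
    [[0,0,-0.002],0],
  ],
)

```text
time: 11.28
tool_pos: [0.5117, 0.1452, 0.2143]
tool_rot: [0.0, 0.957, 0.289, -0.0]
contact_force: [0.4, -0.1, -7.6]
gripper_width: 0.433
```

Call:
play_rows(
  deltas=[
    [[0,0,-0.0005],0],
    [[0,0,-0.001],0],
    [[0,0,-0.001],0],
  ],
)

```text
time: 11.65
tool_pos: [0.5118, 0.1452, 0.214]
tool_rot: [0.0, 0.957, 0.289, 0.0]
contact_force: [-2.8, -0.2, -2.8]
gripper_width: 0.433
```

Call:
play_rows(
  deltas=[
    [[0,0,0],0],
    [[0,0,0],0],
    [[0,0,0],0],
    [[0,0,0],0],
    [[0,0,0],0],
  ],
  grip=1,
)

```text
time: 12.28
tool_pos: [0.5117, 0.1453, 0.2134]
tool_rot: [-0.0, 0.957, 0.289, 0.0]
contact_force: [0.6, 0.7, -0.2]
gripper_width: 1.004
```

Call:
play_rows(
  deltas=[
    [[0,0,0.02],0],
    [[0,0,0.05],0],
    [[0,0,0.09],0],
    [[0,0,0.12],0],
    [[0,0,0.12],0],
  ],
)

```text
time: 12.9
tool_pos: [0.5132, 0.1455, 0.3385]
tool_rot: [0.001, 0.957, 0.289, 0.004]
contact_force: [-0.7, -0.3, -0.2]
gripper_width: 1.004
```

Run:
```python
from wl import *
s,P,im,d,yaw=wshot("w5")
print(proj(P,[[.5866,.1951,.288],[.5117,.1452,.246]]))
cv2.imwrite("pics/w5b.png",cv2.convertScaleAbs(im,alpha=1.6))
```

```text
tcp [0.5132 0.1455 0.3385] yaw 33.62 t 12.9 F [-0.7 -0.3 -0.2]
[[258.58242557  71.61217915]
 [259.00885278 202.02940795]]
```

View pics/w5b.png

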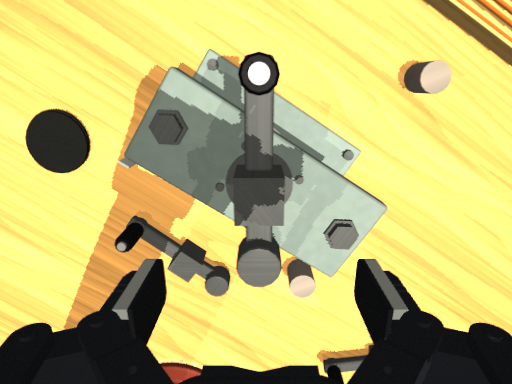

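Call:
play_rows(
  deltas=[
    [[0.02,0.014,0],0],
    [[0.045,0.03,0],0],
    [[0.075,0.05,0],0],
    [[0.075,0.05,-0.02],0],
    [[0.075,0.05,-0.045],0],
  ],
)

```text
time: 13.58
tool_pos: [0.5859, 0.195, 0.286]
tool_rot: [0.0, 0.957, 0.289, -0.001]
contact_force: [0.8, -0.5, -0.2]
gripper_width: 1.001
```

Call:
play_rows(
  deltas=[
    [[0,0,-0.025],0],
    [[0,0,-0.045],0],
    [[0,0,-0.047],0],
    [[0,0,-0.047],0],
  ],
)

```text
time: 14.08
tool_pos: [0.5867, 0.1951, 0.2417]
tool_rot: [0.0, 0.957, 0.289, 0.0]
contact_force: [0.2, -0.3, -0.2]
gripper_width: 0.998
```

Call:
play_rows(
  deltas=[
    [[0,0,0],0],
    [[0,0,0],0],
    [[0,0,0],0],
    [[0,0,0],0],
    [[0,0,0],0],
  ],
  grip=-1,
)

```text
time: 14.7
tool_pos: [0.5869, 0.1953, 0.2418]
tool_rot: [0.0, 0.957, 0.289, 0.0]
contact_force: [0.3, -0.9, 1.8]
gripper_width: 0.266
```

Run:
```python
from wl import *
s,P,im,d,yaw=wshot("w6")
cv2.imwrite("pics/w6b.png",cv2.convertScaleAbs(im,alpha=1.6));print(s["tool_pos"],s["gripper_width"])
```

```text
tcp [0.5869 0.1953 0.2418] yaw 33.62 t 14.7 F [ 0.3 -0.9  1.8]
[0.58691525 0.19527551 0.24179749] 0.26556427198897226
```

View pics/w6b.png

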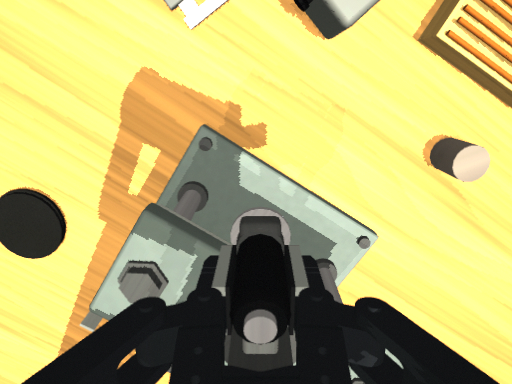

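```bash
cat > circ.py <<'E'
import numpy as np,sys
def table(phi0,step,ncalls,r=.0904,cx=0,cy=0):
    for c in range(ncalls):
        p0=np.radians(phi0-c*5*step); rows=[]
        for i in range(1,6):
            p=p0-np.radians(i*step); rows.append([[round(r*(np.cos(p)-np.cos(p0)),4),round(r*(np.sin(p)-np.sin(p0)),4),0],0])
        print(round(np.degrees(p0),1),rows)
if __name__=="__main__": table(*map(float,sys.argv[1:3]),int(sys.argv[3]))
E
python3 circ.py 33.67 7.2 10; echo; python3 circ.py 33.67 14.4 5
```

```text
33.7 [[[np.float64(0.0057), np.float64(-0.0098), 0], 0], [[np.float64(0.0101), np.float64(-0.0203), 0], 0], [[np.float64(0.0132), np.float64(-0.0312), 0], 0], [[np.float64(0.0148), np.float64(-0.0424), 0], 0], [[np.float64(0.0151), np.float64(-0.0538), 0], 0]]
-2.3 [[[np.float64(-0.0012), np.float64(-0.0113), 0], 0], [[np.float64(-0.0038), np.float64(-0.0223), 0], 0], [[np.float64(-0.0077), np.float64(-0.033), 0], 0], [[np.float64(-0.0129), np.float64(-0.0431), 0], 0], [[np.float64(-0.0194), np.float64(-0.0524), 0], 0]]
-38.3 [[[np.float64(-0.0076), np.float64(-0.0084), 0], 0], [[np.float64(-0.0162), np.float64(-0.0159), 0], 0], [[np.float64(-0.0256), np.float64(-0.0222), 0], 0], [[np.float64(-0.0358), np.float64(-0.0272), 0], 0], [[np.float64(-0.0465), np.float64(-0.031), 0], 0]]
-74.3 [[[np.float64(-0.0111), np.float64(-0.0024), 0], 0], [[np.float64(-0.0224), np.float64(-0.0033), 0], 0], [[np.float64(-0.0338), np.float64(-0.0029), 0], 0], [[np.float64(-0.045), np.float64(-0.001), 0], 0], [[np.float64(-0.0558), np.float64(0.0023), 0], 0]]
-110.3 [[[np.float64(-0.0104), np.float64(0.
[... 2117 characters left out ...]
037), np.float64(0.0256), 0], 0], [[np.float64(-0.0495), np.float64(0.0445), 0], 0], [[np.float64(-0.057), np.float64(0.0659), 0], 0], [[np.float64(-0.0589), np.float64(0.0884), 0], 0]]
-182.3 [[[np.float64(0.0038), np.float64(0.0223), 0], 0], [[np.float64(0.0129), np.float64(0.0431), 0], 0], [[np.float64(0.027), np.float64(0.0608), 0], 0], [[np.float64(0.045), np.float64(0.0746), 0], 0], [[np.float64(0.0659), np.float64(0.0834), 0], 0]]
-254.3 [[[np.float64(0.0224), np.float64(0.0033), 0], 0], [[np.float64(0.045), np.float64(0.001), 0], 0], [[np.float64(0.0662), np.float64(-0.0069), 0], 0], [[np.float64(0.0848), np.float64(-0.0198), 0], 0], [[np.float64(0.0997), np.float64(-0.0369), 0], 0]]
```

Starting with one slow 36° segment.

Call:
play_rows(
  deltas=[
    [[0.0057,-0.0098,0],0],
    [[0.0101,-0.0203,0],0],
    [[0.0132,-0.0312,0],0],
    [[0.0148,-0.0424,0],0],
    [[0.0151,-0.0538,0],0],
  ],
)

```text
time: 15.38
tool_pos: [0.6022, 0.1434, 0.2419]
tool_rot: [-0.003, 0.957, 0.29, 0.001]
contact_force: [-0.6, 8.8, 3.1]
gripper_width: 0.266
```

Run:
```python
from wl import *
s=status.state();print(s["contact_force"],s["ft_torque"],s["tool_pos"])
im,d=grab_frame("side");cv2.imwrite("pics/s7.png",cv2.resize(im[150:300,140:300],None,fx=4,fy=4,interpolation=cv2.INTER_CUBIC))
```

```text
[-0.62082674  8.77806742  3.07685423] [ 1.49160273  0.12013743 -0.01273951] [0.60223062 0.1433609  0.24190848]
```

View pics/s7.png

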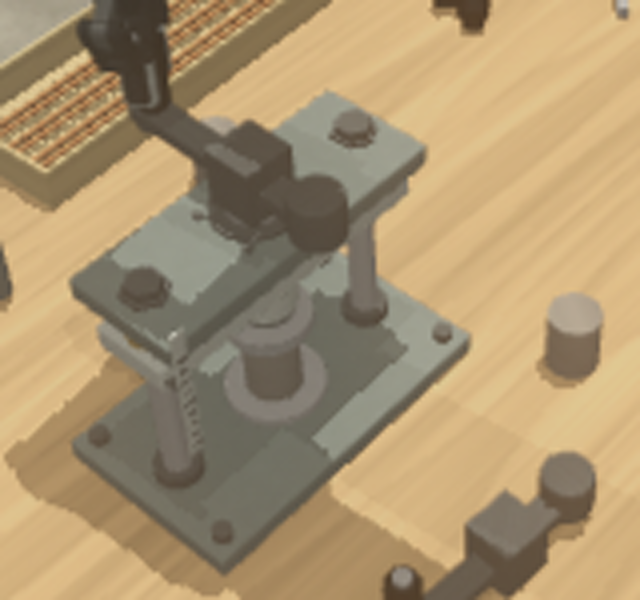

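Call:
play_rows(
  deltas=[
    [[-0.0012,-0.0113,0],0],
    [[-0.0038,-0.0223,0],0],
    [[-0.0077,-0.033,0],0],
    [[-0.0129,-0.0431,0],0],
    [[-0.0194,-0.0524,0],0],
  ],
)

```text
time: 16.05
tool_pos: [0.5837, 0.0905, 0.242]
tool_rot: [-0.002, 0.957, 0.29, 0.003]
contact_force: [4.3, 7.5, 1.1]
gripper_width: 0.262
```

Call:
play_rows(
  deltas=[
    [[-0.0076,-0.0084,0],0],
    [[-0.0162,-0.0159,0],0],
    [[-0.0256,-0.0222,0],0],
    [[-0.0358,-0.0272,0],0],
    [[-0.0465,-0.031,0],0],
  ],
)

```text
time: 16.68
tool_pos: [0.5378, 0.0588, 0.2419]
tool_rot: [-0.001, 0.957, 0.289, 0.004]
contact_force: [7.0, 6.5, -0.5]
gripper_width: 0.265
```

Call:
play_rows(
  deltas=[
    [[-0.0111,-0.0024,0],0],
    [[-0.0224,-0.0033,0],0],
    [[-0.0338,-0.0029,0],0],
    [[-0.045,-0.001,0],0],
    [[-0.0558,0.0023,0],0],
  ],
)

```text
time: 17.3
tool_pos: [0.4825, 0.0601, 0.2419]
tool_rot: [0.001, 0.957, 0.289, 0.004]
contact_force: [10.2, 2.4, -2.2]
gripper_width: 0.263
```

Call:
play_rows(
  deltas=[
    [[-0.0104,0.0046,0],0],
    [[-0.0201,0.0105,0],0],
    [[-0.029,0.0175,0],0],
    [[-0.037,0.0256,0],0],
    [[-0.0438,0.0347,0],0],
  ],
)

```text
time: 17.92
tool_pos: [0.4386, 0.0933, 0.2419]
tool_rot: [0.003, 0.957, 0.288, 0.003]
contact_force: [9.4, -4.6, -2.1]
gripper_width: 0.267
```

Call:
play_rows(
  deltas=[
    [[-0.0057,0.0098,0],0],
    [[-0.0101,0.0203,0],0],
    [[-0.0132,0.0312,0],0],
    [[-0.0148,0.0424,0],0],
    [[-0.0151,0.0538,0],0],
  ],
)

```text
time: 18.55
tool_pos: [0.4221, 0.1461, 0.2417]
tool_rot: [0.004, 0.958, 0.288, -0.0]
contact_force: [1.8, -8.5, 1.6]
gripper_width: 0.267
```

Call:
play_rows(
  deltas=[
    [[0.0012,0.0113,0],0],
    [[0.0038,0.0223,0],0],
    [[0.0077,0.033,0],0],
    [[0.0129,0.0431,0],0],
    [[0.0194,0.0524,0],0],
  ],
)

```text
time: 19.18
tool_pos: [0.44, 0.1991, 0.2416]
tool_rot: [0.002, 0.957, 0.289, -0.002]
contact_force: [-7.2, -6.5, 6.4]
gripper_width: 0.265
```

Call:
play_rows(
  deltas=[
    [[0.0076,0.0084,0],0],
    [[0.0162,0.0159,0],0],
    [[0.0256,0.0222,0],0],
    [[0.0358,0.0272,0],0],
    [[0.0465,0.031,0],0],
  ],
)

```text
time: 19.8
tool_pos: [0.4856, 0.2313, 0.2415]
tool_rot: [0.0, 0.957, 0.289, -0.003]
contact_force: [-8.5, -3.0, 5.8]
gripper_width: 0.262
```

Call:
play_rows(
  deltas=[
    [[0.0111,0.0024,0],0],
    [[0.0224,0.0033,0],0],
    [[0.0338,0.0029,0],0],
    [[0.045,0.001,0],0],
    [[0.0558,-0.0023,0],0],
  ],
)

```text
time: 20.42
tool_pos: [0.5414, 0.2305, 0.2415]
tool_rot: [-0.002, 0.957, 0.29, -0.003]
contact_force: [-9.1, 3.2, 5.6]
gripper_width: 0.264
```

Call:
play_rows(
  deltas=[
    [[0.0104,-0.0046,0],0],
    [[0.0201,-0.0105,0],0],
    [[0.029,-0.0175,0],0],
    [[0.037,-0.0256,0],0],
    [[0.0438,-0.0347,0],0],
  ],
)

```text
time: 21.05
tool_pos: [0.586, 0.197, 0.2417]
tool_rot: [-0.003, 0.957, 0.29, -0.001]
contact_force: [-5.4, 7.5, 3.8]
gripper_width: 0.264
```

Call:
play_rows(
  deltas=[
    [[0.0057,-0.0098,0],0],
    [[0.0101,-0.0203,0],0],
    [[0.0132,-0.0312,0],0],
    [[0.0148,-0.0424,0],0],
    [[0.0151,-0.0538,0],0],
  ],
)

```text
time: 21.68
tool_pos: [0.6022, 0.1433, 0.2419]
tool_rot: [-0.003, 0.957, 0.29, 0.001]
contact_force: [-0.2, 8.7, 2.2]
gripper_width: 0.264
```

Call:
play_rows(
  deltas=[
    [[-0.0012,-0.0113,0],0],
    [[-0.0038,-0.0223,0],0],
    [[-0.0077,-0.033,0],0],
    [[-0.0129,-0.0431,0],0],
    [[-0.0194,-0.0524,0],0],
  ],
)

```text
time: 22.3
tool_pos: [0.5837, 0.0905, 0.242]
tool_rot: [-0.002, 0.957, 0.29, 0.003]
contact_force: [3.8, 8.6, 2.4]
gripper_width: 0.266
```

Call:
play_rows(
  deltas=[
    [[-0.0076,-0.0084,0],0],
    [[-0.0162,-0.0159,0],0],
    [[-0.0256,-0.0222,0],0],
    [[-0.0358,-0.0272,0],0],
    [[-0.0465,-0.031,0],0],
  ],
)

```text
time: 22.92
tool_pos: [0.5378, 0.0588, 0.242]
tool_rot: [-0.001, 0.957, 0.289, 0.004]
contact_force: [6.8, 6.1, -0.9]
gripper_width: 0.265
```

Run:
```python
from wl import *
im,d=grab_frame("side");cv2.imwrite("pics/s8.png",cv2.resize(im[190:270,170:250],None,fx=7,fy=7,interpolation=cv2.INTER_CUBIC))
```

```text
(no output)
```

View pics/s8.png

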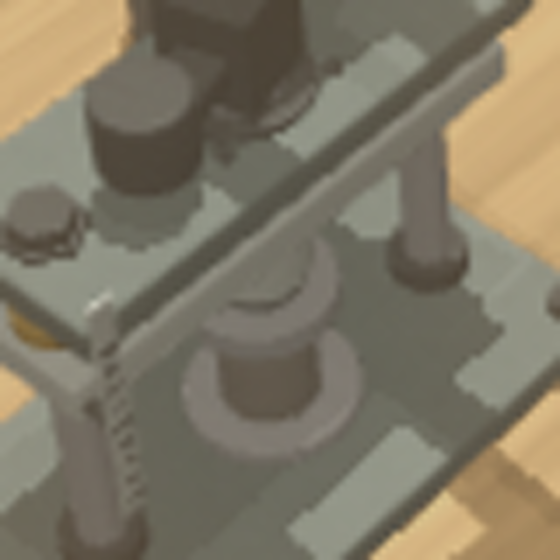

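Call:
play_rows(
  deltas=[
    [[-0.0111,-0.0024,0],0],
    [[-0.0224,-0.0033,0],0],
    [[-0.0338,-0.0029,0],0],
    [[-0.045,-0.001,0],0],
    [[-0.0558,0.0023,0],0],
  ],
)

```text
time: 23.6
tool_pos: [0.4831, 0.0599, 0.242]
tool_rot: [0.001, 0.957, 0.289, 0.005]
contact_force: [13.3, 1.7, -2.8]
gripper_width: 0.266
```

Call:
play_rows(
  deltas=[
    [[-0.0104,0.0046,0],0],
    [[-0.0201,0.0105,0],0],
    [[-0.029,0.0175,0],0],
    [[-0.037,0.0256,0],0],
    [[-0.0438,0.0347,0],0],
  ],
)

```text
time: 24.22
tool_pos: [0.4393, 0.0923, 0.2421]
tool_rot: [0.004, 0.958, 0.288, 0.004]
contact_force: [11.8, -7.8, -2.9]
gripper_width: 0.264
```

Turning force at the handle rose from 8.7 to 11.9 N in segment 14 (468–504°) compared with the same angles a turn earlier, and was 13.0 N against 9.05 N at 540°. So first touch is at about 486°. The target is about 666°, which is 126° more.

Call:
play_rows(
  deltas=[
    [[-0.0057,0.0098,0],0],
    [[-0.0101,0.0203,0],0],
    [[-0.0132,0.0312,0],0],
    [[-0.0148,0.0424,0],0],
    [[-0.0151,0.0538,0],0],
  ],
)

```text
time: 24.85
tool_pos: [0.4221, 0.1448, 0.2418]
tool_rot: [0.005, 0.958, 0.288, -0.001]
contact_force: [1.3, -13.6, 3.1]
gripper_width: 0.266
```

Call:
play_rows(
  deltas=[
    [[0.0012,0.0113,0],0],
    [[0.0038,0.0223,0],0],
    [[0.0077,0.033,0],0],
    [[0.0129,0.0431,0],0],
    [[0.0194,0.0524,0],0],
  ],
)

```text
time: 25.48
tool_pos: [0.4392, 0.198, 0.2415]
tool_rot: [0.003, 0.957, 0.289, -0.004]
contact_force: [-8.8, -10.8, 7.8]
gripper_width: 0.266
```

Call:
play_rows(
  deltas=[
    [[0.0076,0.0084,0],0],
    [[0.0162,0.0159,0],0],
    [[0.0256,0.0222,0],0],
    [[0.0358,0.0272,0],0],
    [[0.0465,0.031,0],0],
  ],
)

```text
time: 26.1
tool_pos: [0.4842, 0.2309, 0.2414]
tool_rot: [0.0, 0.957, 0.289, -0.005]
contact_force: [-15.4, -3.4, 8.7]
gripper_width: 0.265
```

Call:
play_rows(
  deltas=[
    [[0.0111,0.0024,0],0],
    [[0.0224,0.0033,0],0],
    [[0.0224,0.0033,0],0],
    [[0.0224,0.0033,0],0],
    [[0.0224,0.0033,0],0],
  ],
)

```text
time: 26.72
tool_pos: [0.5073, 0.2352, 0.2414]
tool_rot: [-0.001, 0.957, 0.289, -0.003]
contact_force: [-10.8, 0.3, 6.6]
gripper_width: 0.267
```

Run:
```python
from wl import *
s,P,im,d,yaw=wshot("w9")
im,d=grab_frame("side");cv2.imwrite("pics/s9.png",cv2.resize(im[150:300,140:300],None,fx=4,fy=4,interpolation=cv2.INTER_CUBIC))
x=s["tool_pos"]-[.5117,.1452,0];print(np.degrees(np.arctan2(x[1],x[0])),np.hypot(x[0],x[1]))
```

```text
tcp [0.5073 0.2352 0.2414] yaw 33.64 t 26.725 F [-10.8   0.3   6.6]
92.81473297470365 0.09014151792024004
```

View pics/s9.png

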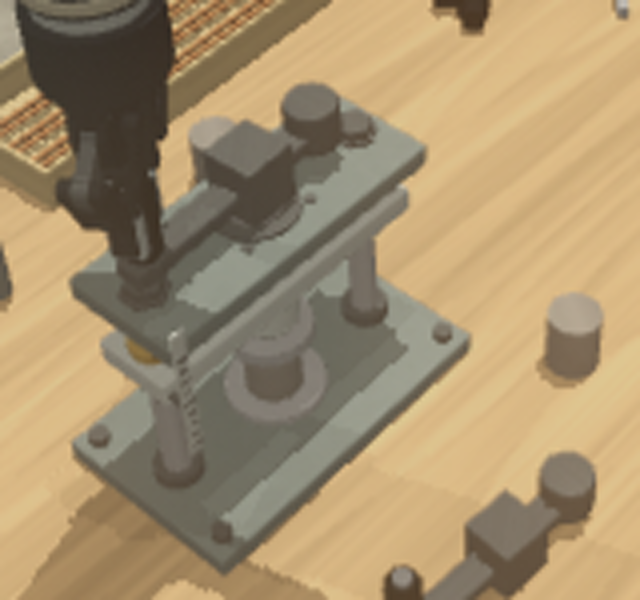

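Call:
play_rows(
  deltas=[
    [[0,0,0],0],
    [[0,0,0],0],
    [[0,0,0],0],
    [[0,0,0],0],
    [[0,0,0],0],
  ],
  grip=1,
)

```text
time: 27.45
tool_pos: [0.5096, 0.2355, 0.2412]
tool_rot: [0.0, 0.957, 0.289, -0.0]
contact_force: [-0.2, 1.2, 0.2]
gripper_width: 0.999
```

Call:
play_rows(
  deltas=[
    [[0,0,0.01],0],
    [[0,0,0.04],0],
    [[0,0,0.08],0],
    [[0,0,0.12],0],
    [[0,0,0.12],0],
  ],
)

```text
time: 28.08
tool_pos: [0.511, 0.236, 0.3673]
tool_rot: [-0.0, 0.957, 0.289, 0.005]
contact_force: [0.1, 0.7, 0.0]
gripper_width: 0.999
```

Call:
play_rows(
  deltas=[
    [[-0.015,-0.03,0],0],
    [[-0.03,-0.07,0],0],
    [[-0.04,-0.1,0],0],
    [[-0.04,-0.1,0],0],
    [[-0.04,-0.1,0],0],
  ],
)

```text
time: 28.7
tool_pos: [0.4695, 0.1358, 0.3609]
tool_rot: [-0.0, 0.957, 0.289, -0.0]
contact_force: [0.0, -1.1, 0.1]
gripper_width: 0.997
```

Run:
```python
from wl import *
s,P,im,d,yaw=wshot("w10")
cv2.imwrite("pics/w10b.png",cv2.convertScaleAbs(im,alpha=1.6))
im,d=grab_frame("side");cv2.imwrite("pics/s10.png",cv2.resize(im[150:300,140:300],None,fx=4,fy=4,interpolation=cv2.INTER_CUBIC))
```

```text
tcp [0.4695 0.1358 0.3609] yaw 33.62 t 28.7 F [ 0.  -1.1  0.1]
```

View pics/w10b.png

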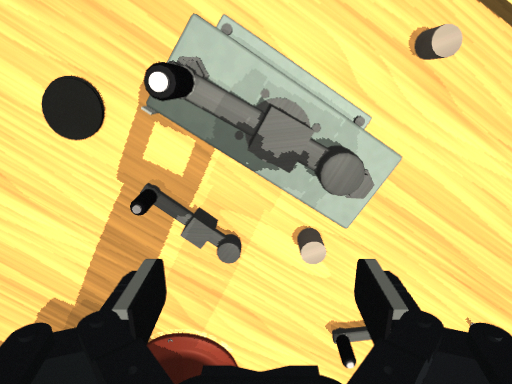

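View pics/s10.png

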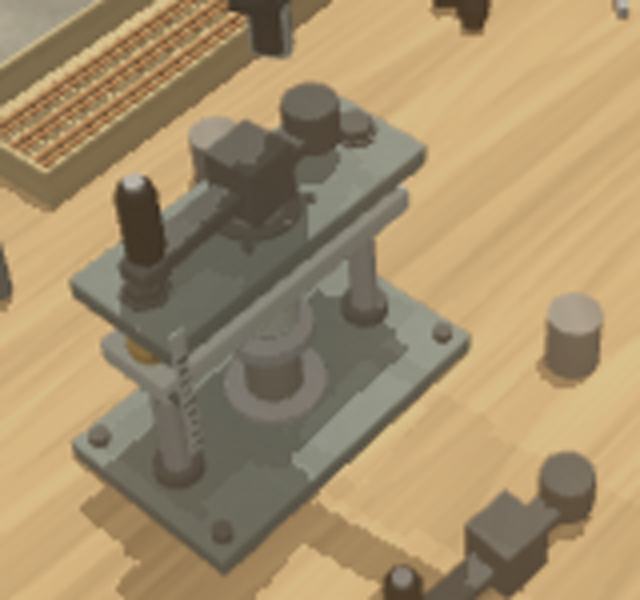

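Run:
```python
from h import *
def ana(tag,ang):
    z=np.load(tag+".npz");P=(z["K"],z["D"],z["T"]);X,uv=cloud(P,z["d"]);a=np.radians(ang)
    ex=np.array([np.cos(a),np.sin(a)]);ey=np.array([-ex[1],ex[0]]);r=X[:,:2]-[.512,.1452]
    l=np.c_[r@ex,r@ey]
    for nm,c,zz in(("hub",0,.246),("cw",-.058,.244),("handle",.09,.284)):
        k=(abs(X[:,2]-zz)<.008)&(abs(l[:,0]-c)<.012)&(abs(l[:,1])<.012)
        print(tag,nm,k.sum(),np.median(X[k,2]).round(4))
    k=(abs(X[:,2]-.284)<.006)&(np.hypot(*r.T)<.13)&(np.hypot(*r.T)>.06)
    c=X[k].mean(0)[:2]-[.512,.1452];print("handle",c.round(4),np.hypot(*c).round(4),np.degrees(np.arctan2(c[1],c[0])).round(1))
ana("w5",33.6);ana("w10",92)
```

```text
w5 hub 983 0.2447
w5 cw 772 0.2427
w5 handle 1358 0.2829
handle [0.0741 0.0498] 0.0893 33.9
w10 hub 958 0.2447
w10 cw 841 0.2427
w10 handle 1020 0.2831
handle [-0.007  0.088] 0.0883 94.6
```

Run:
```python
from plant import *
print(ticket.job_done(),status.state()["time"])
```

```text
the job is handed in; nothing more can be done
the job is handed in; nothing more can be done
```

The crank is on the screw and the job is handed in at about 29 s of the 72 s. The robot was clear of everything, and there is no verdict, since handing in gives none.

- **Fitting:** I picked the farthest of the three look-alike cranks and gripped its hub across y. It went onto the square with no contact force seen until it met the collar, where about 5 N showed.
- **Winding:** I gripped the handle and wound clockwise about 660° in total. The pull rose from about 8.7 N to 11.9 N between 468° and 504°. That puts first touch at about 486°, so the seating turn is 0.43 to 0.53 of a turn, or roughly 355–375 N by the given spring figures.
- **Crank after release:** The measured heights of hub, counterweight and handle match those right after fitting to within 0.2 mm, so the crank is home and level. By depth, the handle stands at 93–95°.
- **Cylinder and bench:** In the last side picture the cylinder stands in place under the platen. The nearby spares, pads and look-alike cranks look undisturbed. I judged these by eye and took no measurements, and I took no last picture covering the caliper, driver, key and joint.
- **Disagreement:** The pull kept growing faster after touch than the text says, by about 3.5 N over 144° instead of about 1.3 N. Single readings scatter by about 1 N, so I relied on the angle from first touch. I could not measure the load directly.

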